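# Release the rack vice, take out the print block and scrape the bed clean

## Task

The print block in the rack vice is finished. Throw the holding pawl right over so that it lies back on its stop clear of the ratchet wheel, wind the crank backwards until the jaw is fully open, then lift the block out and set it down, pattern side up, in the small wooden tray. Then take the wooden scraper block and scrape the three brass offcuts off the vice bed into the metal chip pan at its open end, and stand the scraper back on the bench on its steel edge. Leave the pawl thrown off, the jaw open and the things lying round the work undisturbed.

Things in the scene. Friction and masses are not known exactly. Their poses are not given: they have to be found in the camera images.
- vice: Grey bench vice, fixed. Origin: on the bench under its middle; x along the jaw's opening travel (away from the robot), y to its left, z up. Flat steel bed x -105..105, y -80..90 mm, top 100 mm above the bench. Jaws y -68..68, 24 mm high on the bed; fixed jaw's face x -70, moving jaw's x -20 (closed) to +18 (open). Wheel, pawl, crank outside the +y side; chip pan below the -y edge, where nothing stands up
- pawl (a joint): Holding pawl, a dark steel bar leaning on the ratchet wheel by its own weight. 0 = nose in the teeth: blocks backward winding. Grows as it is lifted, turning about +y of the vice (its top goes to +x). Past about 0.6 rad it is over its balance and falls by itself to the stop at 1.25 rad, where it stays. Under 1 N lifts it.
- pawl_pin (a point): Middle of the free part of the pawl's finger pin, a steel cross pin 10 mm thick at the pawl's upper end that sticks out 24 mm beyond the pawl bar along +y of the vice (12 mm free either way of this point). Moves on a circle of 80 mm radius about pawl_pivot in the vice's x-z plane. At the start it is 24 mm higher than the top of the ratchet wheel and 39 mm higher than the bed.
- pawl_pivot (a point): On the axis of the pawl's pivot (along y of the vice), in the plane of point pawl_pin, 68 mm above the bench. With the nose in the teeth the pin is at x -37, z +71 mm from it (vice axes); thrown over at x +56, z +57 mm.
- ratchet (a joint): Ratchet wheel, 80 mm across, 16 saw teeth, with the crank on its shaft; pinion and rack move the jaw 16 mm per rad. 0 = closed on the block; grows when wound backwards about +y of the vice (crank from the robot's side up over the top to the far side) to the end stop at 2.40 rad = jaw fully open. Stays where it is left; about 3 N at the knob turns it.
- crank_grip (a point): Centre of the crank's wooden knob, 20 mm thick, 42 mm long, lying along y of the vice; it spins freely on its pin. Moves on a circle of 70 mm radius about point shaft in the vice's x-z plane; with the wheel at 0 it stands 80 degrees from straight up, on the -x side.
- shaft (a point): Point on the axis of the ratchet wheel's shaft (along y of the vice) in the plane of the crank knob's middle; 75 mm above the bench.
- jaw_face (a point): Middle of the moving jaw's clamping face, 11 mm above the bed; it moves along x of the vice by 38 mm when the vice is opened.
- lane (a point): On top of the bed, midway between the fully open jaws (lane then 88 mm wide); axes as the vice's. The bed's open edge over the chip pan is 80 mm from it towards -y, the bed's other edge 90 mm towards +y; beyond that the ratchet wheel rises 15 mm above the bed.
- pan (a point): Middle of the floor of the sheet-metal chip pan fixed under the bed's -y edge; axes as the vice's. 140 mm (x) by 84 mm (y), rim 26 mm high; floor 98 mm below the top of the bed. The bed's edge overhangs it by 14 mm.
- block_mid (a point): Centre of the print block in the vice, wood 50 x 50 mm, 26 mm high with low brass relief on top (31 mm in all), 0.1 kg. This point is 13 mm above its underside; axes at the start as the vice's. Take it by its two sides facing along y of the vice; offcuts lie on the bed near these sides, so keep the fingertips some 8 mm above the bed.
- chip0_mid (a point): Centre of a brass offcut, 17 x 11 x 6.5 mm, 10 g, lying on the bed on the +y side of the block.
- chip1_mid (a point): Centre of a like brass offcut on the -y side of the block.
- chip2_mid (a point): Centre of a like brass offcut on the -y side of the block, nearer to the bed's edge.
- scraper_mid (a point): Wooden scraper block, 72 mm wide (its x), 20 mm thick (its y), 62 mm high, with a square steel-shod lower edge, standing upright on the bench; 0.18 kg. This point is on its middle axis 42 mm above the lower edge: hold it there across the thickness, and the fingers pass clear above offcuts and jaws.
- tray: Small open tray of light wood, fixed to the bench. Origin: middle of its underside; 100 mm (x) by 132 mm (y) outside, walls 5 mm thick and 20 mm high, floor 5 mm thick. On some starts tray and scraper have changed places.
- seam_roller: Seam roller with a red handle, 187 x 54 x 37 mm, lying behind the vice; leave it alone. Origin: middle of its underside.
- paste_pot: Enamel paste pot, 75 mm across and 75 mm high, standing to the right of the vice; leave it alone. Origin: middle of its underside.
- ink_bottle_a: Stoneware ink bottle with a cork, 49 mm across and 80 mm high, standing behind the vice; leave it alone. Origin: middle of its underside.

How it is judged:
By the outcome, as a careful person would: the job done as asked, in the order asked, and still so for the second after the job is handed in, with the robot touching nothing.
It also fails if it takes over 72 s, if anything falls off the work surface, if the arm or the gripper's body presses on something with over 40 N, if the wrist force passes 120 N, or if a joint passes its speed limit or range.

## Robot

A 7-joint arm with a two-finger parallel gripper is mounted at the origin on a cart in front of the work surface, level with it; the furniture and walls round the work are solid. World frame = base frame: x ahead of the robot, y to its left, z up, the work surface at z = 0. Lengths are in m, angles in rad, forces in N, time in s.
With the tool pointing down it reaches from about 0.425 to 0.925 m from the base axis. Payload 6.8 kg.
Tool frame: the origin (TCP) lies midway between the tips of the shut fingers; the grasp point (between the pads) lies 19 mm behind it; y points along the fingers, z is the direction in which the jaws open and shut, and the axes are right-handed (so a half turn about y gives the same grasp; the last joint's range is limited). The gripper opens to 85 mm and grips with 20 to 120 N. Pads are 22 mm wide; open, the fingers measure 114 mm over their backs; the gripper's body (76 mm by 85 mm) begins 54 mm behind the grasp point. The pads swing forward as they close: fully open they stand 13 mm farther back than shut.
Start: joints at [-1.375, 0.477, 0.022, 1.555, -0.011, 1.109, -0.083], TCP at [0.202, 0.644, 0.231] pointing down, gripper open.
Joint ranges: [-2.96, 2.96], [-0.34, 2.1], [-1.41, 1.46], [0.24, 2.44], [-1.37, 4.51], [0.17, 1.92], [-2.96, 2.96]. Speed limits (rad/s): [2.39, 2.39, 3.14, 3.14, 3.14, 3.14, 3.14].

## Interface

Orientations are given as a unit quaternion [w, x, y, z].
In Python, from station import bot gives the robot as it stands. The module is installed in compiled form; this text tells all that it offers.
- The arm moves only by the shell command python3 -m crank 'ROWS' [FORCE]. ROWS is JSON, a list of rows, each an object with "linear": the shift along the tool's x, y, z in m, a list of three; "dr": the turn, a rotation vector about the tool's x, y, z in degrees, a list of three; "hand": the gripper command: -1 is shut, 1 is fully open, values between are in proportion. A call has 1 to 10 rows; each row is the pose to reach, as a shift and turn from the pose commanded when the call began, along the tool's axes at that moment; what a row does not reach only later rows make up. A row lasts 1/12 s, in which the tool goes at most 41.7 mm and 7.16 degrees, less where a joint would pass 70% of its speed; a pose out of reach is approached as far as the arm can. A call with a gripper value outside its range is refused whole. The fingers move at their own pace and stop on an object; FORCE is the grip in N (left out, the last holds). Time passes only in rows, so rows that repeat a pose let the fingers close. It gives the time, the measured TCP pose, the force and the opening at its end, in the units of the state.
- bot.get_obs(): the state, without advancing time (a new reading comes with each control period).
- bot.read_camera(name): name is "scene" or "top"; returns the picture (400x640x3 uint8, blue, green, red); there is no depth.
- bot.camera_params(name): a dict with "K" (3x3 intrinsics, pixels), "R" (3x3) and "t" (3): a world point X has camera coordinates R X + t. Camera axes: x right, y down, z forward; pixel columns grow to the right and rows downward; lengths in m; the calibration is good to about 2 mm. A picture is of the moment at which its call begins. camera_params takes no time and is no camera call.
- bot.hand_in(): hands the job in, once; it reports no verdict.
Trained networks look in the newest picture that a camera, given by its name, has taken for a name from the list of things; names that differ only in an ending like _2 or _b are one class to them, and where a whole thing is asked for, a point or a joint stands for the part that bears it (a point fixed in the world has none). Each returns a list of dicts, best first, with "score" (0 to 1); they miss things now and then, are a little off and sometimes report something else, mostly with a low value. They report only what shows in the picture. A call takes as long as a camera call.
- bot.search_frame(camera, target): "extent" ([left, top, right, bottom] in pixels, round what is visible of it).
- bot.cut_out(camera, target): "pixels" (400x640 bool, what is visible of it) and "extent" ([left, top, right, bottom] in pixels, round what is visible of it).
- bot.place_of(camera, target): "xy" ([column, row] in pixels: a listed point, or the origin of a listed thing).
The state is a dict: "t": time; "q": joint angles; "joint_vel": joint speeds; "joint_torque": joint torques, N m; "eef_pos": TCP position; "tool_rot": TCP orientation; "contact_force": force on the tool from outside, world axes, zero at the start; "torque": the same for the moment, N m; "gripper_width": opening from 0.0 (shut) to 1.0 (fully open).
Only numpy, scipy, OpenCV 4.12 (cv2) and the standard library are available. Lean on these libraries where they do the work, as an engineer would, in place of code of your own. Each camera call takes 0.05 s, during which the arm holds its last target. There are 200 camera calls.

## Working session

There is one attempt and no reset: what is moved stays moved. The work goes in short steps, Python scripts to look and compute and a shell command to move; the robot and the scene stay as the last step left them, time stands still between calls to the robot, and variables do not carry over. Pictures are saved under pics/ and viewed, about 8 in all and at most 12, crops included, and the job is handed in when it is done.

```bash
mkdir -p pics; ls
cat > h.py <<'E'
import numpy as np, cv2
from station import bot
from scipy.spatial.transform import Rotation as Ro
def cam(n): 
    p=bot.camera_params(n); return np.array(p["K"]),np.array(p["R"]),np.array(p["t"])
def tri(uvs):
    A=[];b=[]
    for n,uv in uvs:
        K,R,t=cam(n); d=R.T@np.linalg.inv(K)@np.array([uv[0],uv[1],1.]); d/=np.linalg.norm(d); c=-R.T@t
        P=np.eye(3)-np.outer(d,d); A.append(P); b.append(P@c)
    A=np.vstack(A);b=np.hstack(b); x=np.linalg.lstsq(A,b,rcond=None)[0]
    return x,np.linalg.norm(A@x-b)
def onz(n,uv,z):
    K,R,t=cam(n); d=R.T@np.linalg.inv(K)@np.array([uv[0],uv[1],1.]); c=-R.T@t
    return c+d*(z-c[2])/d[2]
def proj(n,X):
    K,R,t=cam(n); p=K@(R@np.asarray(X)+t); return p[:2]/p[2]
def rot():
    o=bot.get_obs(); q=o["tool_rot"]; return Ro.from_quat([q[1],q[2],q[3],q[0]]),np.array(o["eef_pos"])
def snap(n,f=None):
    im=bot.read_camera(n)
    if f: cv2.imwrite("pics/"+f,im)
    return im
E
python3 - <<'E'
from h import *
np.set_printoptions(precision=4,suppress=True)
o=bot.get_obs(); print(o); R,p=rot(); print(R.as_matrix())
a=snap("scene","s0.png"); b=snap("top","t0.png")
for n in("scene","top"):
    K,Rr,t=cam(n); print(n,K[0,0],-Rr.T@t,Rr[2])
for t in "vice pawl_pin pawl_pivot crank_grip shaft jaw_face lane pan block_mid chip0_mid chip1_mid chip2_mid scraper_mid tray seam_roller paste_pot ink_bottle_a".split():
    r={n:bot.place_of(n,t) for n in("scene","top")}
    s=t
    for n in r: s+=" "+n+":"+";".join(f"{np.round(d['xy'],1)} {d['score']:.2f}" for d in r[n][:2])
    if r["scene"] and r["top"]:
        x,e=tri([(n,r[n][0]["xy"]) for n in r]); s+=f" -> {x} {e:.4f}"
    print(s)
E
```

```text
pics
{'t': 0.0, 'q': array([-1.3751,  0.4778,  0.0223,  1.5564, -0.0115,  1.1093, -0.0831]), 'joint_vel': array([ 0.0009, -0.    ,  0.0014,  0.0012, -0.0011, -0.    , -0.0012]), 'joint_torque': array([  0.0002, -59.6442,   1.608 , -28.1197,   0.0125,   0.0093,
         0.    ]), 'eef_pos': array([0.2017, 0.6435, 0.2303]), 'tool_rot': array([-0.6983,  0.6996, -0.107 ,  0.1069]), 'contact_force': array([ 0.7787, -1.1548, -0.2476]), 'torque': array([-0.0684,  0.0185, -0.0043]), 'gripper_width': 1.0022077972827144}
[[ 0.9542 -0.0004  0.2991]
 [-0.2991 -0.0018  0.9542]
 [ 0.0001 -1.     -0.0018]]
scene 510.1750432407763 [-0.3453 -0.6467  1.1843] [ 0.6003  0.3653 -0.7115]
top 423.00419021390513 [ 0.4603 -0.0707  1.4996] [ 0.0833 -0.0092 -0.9965]
vice scene:[343.7 244.6] 0.74 top:[349.  206.7] 0.64 -> [ 0.541  -0.2036 -0.0183] 0.0042
pawl_pin scene:[308.4 197.8] 0.64 top:[316.1 209.8] 0.65 -> [ 0.525  -0.0871  0.1385] 0.0019
pawl_pivot scene:[309.8 208.1] 0.90;[428.4 286. ] 0.70 top:[315.3 200.6] 0.68;[308.1 237. ] 0.27 -> [ 0.5557 -0.0795  0.0644] 0.0080
crank_grip scene:[282.  225.1] 0.89
[... 570 characters left out ...]
 top:[337.9 150.4] 0.47 -> [ 0.715  -0.1177 -0.1085] 0.1034
chip1_mid scene:[355.3 235.7] 0.58 top:
chip2_mid scene:[362.6 238.9] 0.55 top:[244.7 250.9] 0.44 -> [ 0.4413 -0.0746  0.1462] 0.3076
scraper_mid scene:[169.6 196.3] 0.85 top:[196.4 248.4] 0.61 -> [0.3899 0.3275 0.0538] 0.0163
tray scene:[218.5 226.8] 0.81 top:[241.7 246. ] 0.64;[354.4 215.4] 0.59 -> [ 0.4039  0.1754 -0.0177] 0.0028
seam_roller scene:[360.2 195.3] 0.61 top:[332.5 152. ] 0.83 -> [ 0.7415 -0.1495 -0.0084] 0.0042
paste_pot scene:[429.5 284. ] 0.86;[374.5 258.9] 0.51 top:[431.8 215.6] 0.89 -> [ 0.5074 -0.4887  0.0223] 0.0055
ink_bottle_a scene:[325.  191.5] 0.63 top:[305.7 160.1] 0.71 -> [ 0.7072 -0.0454 -0.0112] 0.0083
```

Run:
```python
import cv2,numpy as np
a=cv2.imread("pics/s0.png")[150:330,140:460]; b=cv2.imread("pics/t0.png")[110:290,170:490]
a=cv2.resize(a,(800,450),interpolation=cv2.INTER_CUBIC); b=cv2.resize(b,(800,450),interpolation=cv2.INTER_CUBIC)
cv2.imwrite("pics/s1.png",a);cv2.imwrite("pics/t1.png",b)
```

```text
(no output)
```

View pics/s1.png

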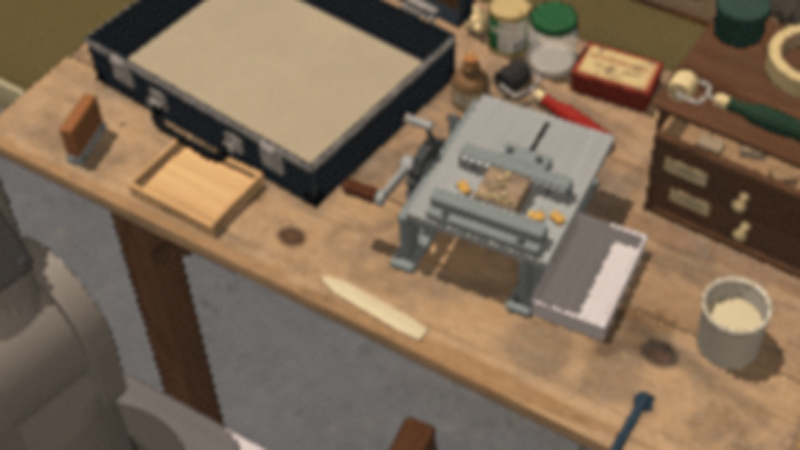

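View pics/t1.png

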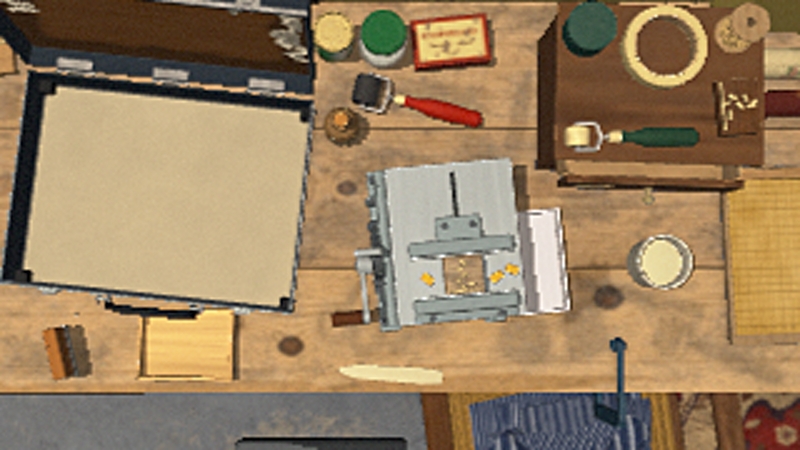

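```bash
cat > fit.py <<'E'
from h import *
from scipy.optimize import least_squares
bed={'top':{(105,90):(384,166),(105,-80):(511,158),(-105,-80):(525,315),(-105,90):(397,328)},'scene':{(105,90):(483,98),(105,-80):(613,142),(-105,-80):(545,265),(-105,90):(405,212)}}
off={'top':(170,110),'scene':(140,150)}
def V(p,q): 
    c,s=np.cos(p[2]),np.sin(p[2]); q=np.asarray(q)/1000.
    return np.array([p[0]+c*q[0]-s*q[1],p[1]+s*q[0]+c*q[1],q[2]])
def res(p):
    r=[]
    for n in bed:
        for k,uv in bed[n].items(): r+=list(proj(n,V(p,(*k,100)))-(np.array(uv)/2.5+off[n]))
    return np.array(r)
if __name__=="__main__":
    np.set_printoptions(precision=4,suppress=True)
    f=least_squares(res,[.54,-.2,0.],loss='soft_l1'); p=f.x; print(p,np.degrees(p[2])); print(res(p).reshape(-1,2))
    np.save("vice.npy",p)
    for n in bed:
        x0,y0={'top':(295,160),'scene':(265,175)}[n]
        im=cv2.imread(f"pics/{n[0]}0.png")[y0:y0+100,x0:x0+133]; im=cv2.resize(im,(798,600),interpolation=cv2.INTER_CUBIC)
        def pt(q): return tuple(int(v) for v in (proj(n,V(p,q))-(x0,y0)+.5)*6)
        def poly(L,c): cv2.polylines(im,[np.array([pt(q) for q in L])],True,c,1)
        poly([(a,b,100) for a,b in((105,90),(105,-80),(-105,-80),(-105,90))],(0,0,255))
        poly([(-70,68,124),(-70,-68,124)],(0,255,0)); poly([(-20,68,124),(-20,-68,124)],(0,255,0))
        poly([(a,b,126) for a,b in((-70,25),(-20,25),(-20,-25),(-70,-25))],(255,0,0))
        for y in (110,130): cv2.circle(im,pt((-37-0,y,139)),3,(255,0,255),-1)
        for x in range(-100,101,50):
            cv2.circle(im,pt((x,100,100)),2,(255,255,0),-1)
        cv2.imwrite(f"pics/fit_{n}.png",im)
E
python3 fit.py
```

```text
[ 0.5356 -0.2092  0.0788] 4.517100213096033
[[-0.0772  1.2526]
 [-0.13    0.5065]
 [ 0.0417  0.7203]
 [-0.1242 -0.3638]
 [ 0.264  -1.5458]
 [ 0.7543 -1.8466]
 [ 0.1535 -0.0906]
 [-0.1437  0.2794]]
```

View pics/fit_top.png

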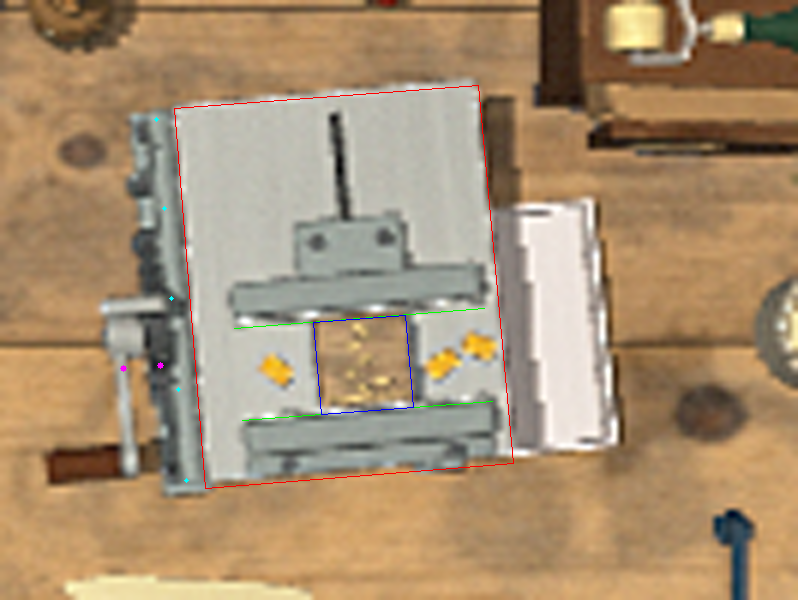

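View pics/fit_scene.png

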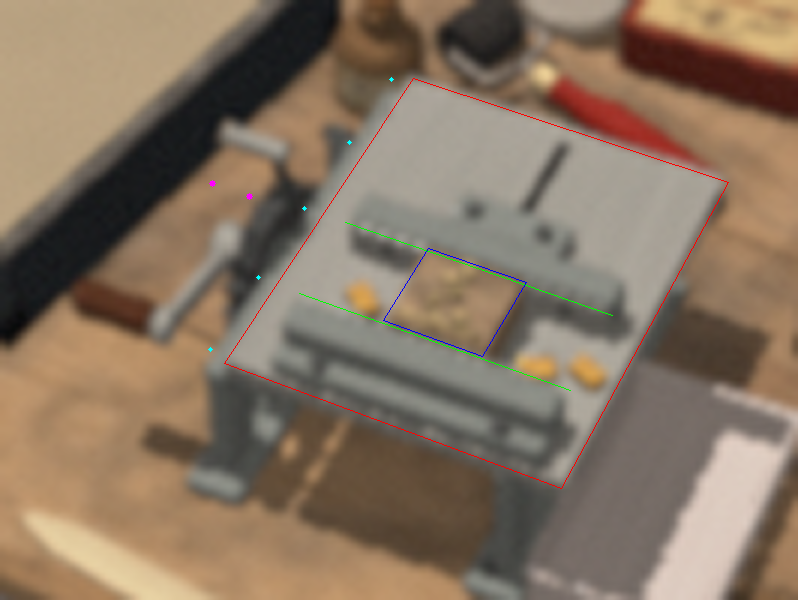

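Run:
```python
from fit import *
np.set_printoptions(precision=4,suppress=True)
p=np.load("vice.npy"); c,s=np.cos(p[2]),np.sin(p[2])
def inv(X): d=X[:2]-p[:2]; return np.array([c*d[0]+s*d[1],-s*d[0]+c*d[1],X[2]])*1000
F=lambda n,u,v:(u/6-.5+{'top':295,'scene':265}[n], v/6-.5+{'top':160,'scene':175}[n])
L={'pinend':((105,306),(225,133)),'knobL':((48,468),(80,292)),'knobR':((118,462),(155,313)),'armend':((130,472),(160,330)),'hub':((125,332),(226,236)),
'chip0':((277,369),(362,297)),'chip1':((443,364),(537,367)),'chip2':((480,346),(589,372))}
for k,(a,b) in L.items():
    x,e=tri([('top',F('top',*a)),('scene',F('scene',*b))]); print(k,x,inv(x),round(e,4))
for k,x in(('pin',[0.525,-0.0871,0.1385]),('knob',[0.4344,-0.0569,0.0918]),('shaft',[0.5117,-0.0444,0.0549])): print(k,inv(np.array(x)))
print('case',tri([('top',(288,234)),('scene',(266,214))]))
im=[]
for n,(x0,y0) in{'top':(180,220),'scene':(150,175)}.items():
    i=cv2.imread(f"pics/{n[0]}0.png")[y0:y0+60,x0:x0+100]; im.append(cv2.resize(i,(600,300) if 0 else (500,300),interpolation=cv2.INTER_CUBIC))
cv2.imwrite("pics/tr.png",np.vstack(im))
```

```text
pinend [ 0.5209 -0.0714  0.1391] [ -3.7301 138.4962 139.1405] 0.0023
knobL [ 0.4341 -0.0407  0.0912] [-87.8711 175.9421  91.1913] 0.0012
knobR [ 0.438  -0.0801  0.0945] [-87.1218 136.4096  94.4545] 0.0001
armend [ 0.4323 -0.0866  0.0916] [-93.2652 130.3817  91.5579] 0.0002
hub [ 0.5076 -0.0808  0.0841] [-17.7581 130.1795  84.0862] 0.0056
chip0 [ 0.4881 -0.1661  0.1057] [-43.9192  46.6931 105.6649] 0.0019
chip1 [ 0.4909 -0.2575  0.1057] [-48.278  -44.5708 105.7269] 0.0016
chip2 [ 0.5012 -0.2786  0.1041] [-39.7641 -66.4494 104.1399] 0.0008
pin [ -0.916  122.5742 138.5   ]
knob [-88.8562 159.8157  91.8   ]
shaft [-10.8118 166.189   54.9   ]
case (array([0.4454, 0.0076, 0.0934]), np.float64(0.0018729236282949212))
```

View pics/tr.png

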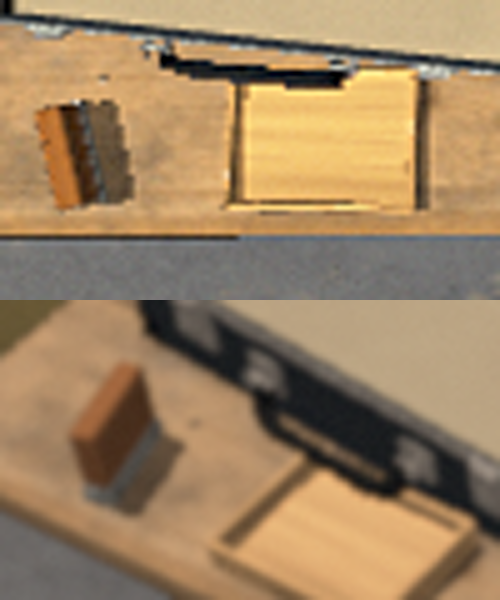

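Run:
```python
from fit import *
np.set_printoptions(precision=4,suppress=True)
T=lambda u,v:(180+u/5-.5,220+v/5-.5); S=lambda u,v:(150+u/5-.5,175+(v-300)/5-.5)
for a in((230,208),(415,210),(415,72)): print('tray',onz('top',T(*a),.02))
for a in((215,550),(475,520),(310,458)): print('trayS',onz('scene',S(*a),.02))
for a in((61,157),(48,110),(74,206)): print('scr',onz('top',T(*a),.062))
print('scrS', onz('scene',S(106,397),.062))
print('handle',tri([('top',T(340,82)),('scene',S(390,490))]),tri([('top',T(165,60)),('scene',S(260,405))]))
R,pos=rot(); p=np.load("vice.npy")
g=V(p,(-33,127,230)); print('pin approach',g, R.inv().apply(g-pos))
for q in [(-40,127,139),(-3,127,139),(-88,157,88),(-45,0,113),(-26,0,100)]: print(q,V(p,q))
```

```text
tray [0.3523 0.2261 0.02  ]
tray [0.3508 0.0982 0.02  ]
tray [0.4459 0.0992 0.02  ]
trayS [0.3488 0.223  0.02  ]
trayS [0.4488 0.0996 0.02  ]
trayS [0.4394 0.222  0.02  ]
scr [0.3894 0.3317 0.062 ]
scr [0.4209 0.3412 0.062 ]
scr [0.3568 0.3222 0.062 ]
scrS [0.3887 0.3354 0.062 ]
handle (array([0.4375, 0.1518, 0.0298]), np.float64(0.0037038408082569947)) (array([0.4538, 0.2712, 0.0305]), np.float64(0.0012152531376423148))
pin approach [ 0.4927 -0.0852  0.23  ] [ 0.4956  0.0013 -0.6089]
(-40, 127, 139) [ 0.4857 -0.0858  0.139 ]
(-3, 127, 139) [ 0.5226 -0.0829  0.139 ]
(-88, 157, 88) [ 0.4355 -0.0596  0.088 ]
(-45, 0, 113) [ 0.4907 -0.2128  0.113 ]
(-26, 0, 100) [ 0.5096 -0.2113  0.1   ]
```

```bash
python3 -m crank '[{"linear":[0.311,-0.03,-0.263],"dr":[0,68,0],"hand":-1},{"linear":[0.311,-0.03,-0.263],"dr":[0,68,0],"hand":-1},{"linear":[0.311,-0.03,-0.263],"dr":[0,68,0],"hand":-1},{"linear":[0.311,-0.03,-0.263],"dr":[0,68,0],"hand":-1},{"linear":[0.311,-0.03,-0.263],"dr":[0,68,0],"hand":-1},{"linear":[0.311,-0.03,-0.263],"dr":[0,68,0],"hand":-1},{"linear":[0.311,-0.03,-0.263],"dr":[0,68,0],"hand":-1},{"linear":[0.311,-0.03,-0.263],"dr":[0,68,0],"hand":-1},{"linear":[0.311,-0.03,-0.263],"dr":[0,68,0],"hand":-1},{"linear":[0.311,-0.03,-0.263],"dr":[0,68,0],"hand":-1}]'
cat > st.py <<'E'
import sys
from fit import *
np.set_printoptions(precision=4,suppress=True)
R,pos=rot(); p=np.load("vice.npy"); c,s=np.cos(p[2]),np.sin(p[2])
d=pos[:2]-p[:2]; o=bot.get_obs()
print('t',o['t'],'pos',pos,'vice mm',1000*np.array([c*d[0]+s*d[1],-s*d[0]+c*d[1],pos[2]]),'F',o['contact_force'],'w',o['gripper_width'])
print('tool yaw z',np.degrees(np.arctan2(*R.as_matrix()[[1,0],2])),'tilt',R.as_matrix()[2])
for a in sys.argv[1:]:
    q=eval(a); g=V(p,q[1:]) if q[0]=='v' else np.array(q[1:],float)
    print(a,g,'lin',R.inv().apply(g-pos))
E
python3 st.py '("v",-36,129,230)'
```

```text
t: 2.63
eef_pos: [0.4216, 0.297, 0.262]
tool_rot: [0.518, -0.517, 0.482, -0.482]
contact_force: [0.2, -0.4, 0.3]
gripper_width: 0.001
t 2.6333 pos [0.4216 0.297  0.262 ] vice mm [-73.7728 513.6207 261.9599] F [ 0.2413 -0.3663  0.3004] w 0.0006581905683676495
tool yaw z 4.095942260652259 tilt [-0.0004 -1.      0.0009]
("v",-36,129,230) [ 0.4895 -0.0835  0.23  ] lin [0.3843 0.0318 0.0406]
```

```bash
python3 -m crank '[{"linear":[0.384,0.032,0.041],"dr":[0,-0.4,0],"hand":-1},{"linear":[0.384,0.032,0.041],"dr":[0,-0.4,0],"hand":-1},{"linear":[0.384,0.032,0.041],"dr":[0,-0.4,0],"hand":-1},{"linear":[0.384,0.032,0.041],"dr":[0,-0.4,0],"hand":-1},{"linear":[0.384,0.032,0.041],"dr":[0,-0.4,0],"hand":-1},{"linear":[0.384,0.032,0.041],"dr":[0,-0.4,0],"hand":-1},{"linear":[0.384,0.032,0.041],"dr":[0,-0.4,0],"hand":-1},{"linear":[0.384,0.032,0.041],"dr":[0,-0.4,0],"hand":-1},{"linear":[0.384,0.032,0.041],"dr":[0,-0.4,0],"hand":-1},{"linear":[0.384,0.032,0.041],"dr":[0,-0.4,0],"hand":-1}]'
python3 -m crank '[{"linear":[0,0.035,0],"dr":[0,0,0],"hand":-1},{"linear":[0,0.07,0],"dr":[0,0,0],"hand":-1},{"linear":[0,0.104,0],"dr":[0,0,0],"hand":-1},{"linear":[0,0.104,0],"dr":[0,0,0],"hand":-1}]'
python3 st.py '("v",-36,129,126)'
python3 - <<'E'
from h import *
a=snap("top")[160:260,295:428]; b=snap("scene")[175:275,265:398]
cv2.imwrite("pics/p1.png",cv2.resize(np.vstack([a,b]),(399,600),interpolation=cv2.INTER_CUBIC))
E
```

```text
t: 3.47
eef_pos: [0.4916, -0.0861, 0.2297]
tool_rot: [-0.519, 0.52, -0.479, 0.481]
contact_force: [0.2, -0.3, 0.5]
gripper_width: -0.0
t: 3.8
eef_pos: [0.4876, -0.0789, 0.1205]
tool_rot: [-0.519, 0.524, -0.48, 0.475]
contact_force: [-1.6, 0.6, -0.4]
gripper_width: 0.0
t 3.8 pos [ 0.4876 -0.0789  0.1205] vice mm [-37.5363 133.6949 120.4573] F [-1.6393  0.5834 -0.4261] w 0.0004103345992745422
tool yaw z 5.002820165510339 tilt [-0.0002 -1.     -0.0096]
("v",-36,129,126) [ 0.4895 -0.0835  0.126 ] lin [ 0.0047 -0.0056  0.0014]
```

View pics/p1.png

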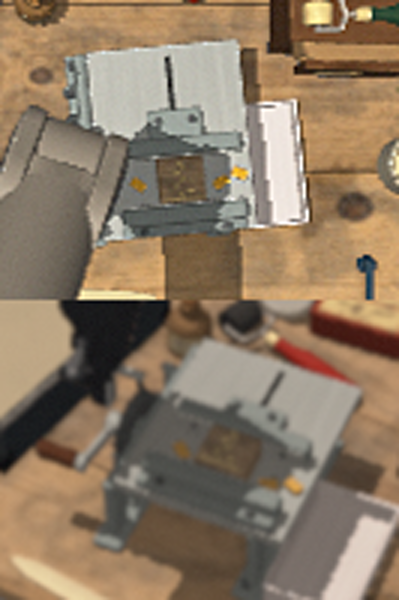

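```bash
python3 -m crank '[{"linear":[0.001,0,0.015],"dr":[0,0,0],"hand":-1},{"linear":[0.001,-0.003,0.03],"dr":[0,0,0],"hand":-1},{"linear":[0.001,-0.006,0.045],"dr":[0,0,0],"hand":-1},{"linear":[0.001,-0.008,0.06],"dr":[0,0,0],"hand":-1},{"linear":[0.001,-0.008,0.072],"dr":[0,0,0],"hand":-1},{"linear":[0.001,-0.008,0.08],"dr":[0,0,0],"hand":-1},{"linear":[0.001,-0.008,0.08],"dr":[0,0,0],"hand":-1}]'
python3 st.py
python3 -m crank '[{"linear":[0,-0.04,0],"dr":[0,0,0],"hand":-1},{"linear":[0,-0.08,-0.02],"dr":[0,0,0],"hand":-1},{"linear":[-0.02,-0.09,-0.06],"dr":[0,0,0],"hand":-0.3},{"linear":[-0.03,-0.09,-0.1],"dr":[0,0,0],"hand":-0.3},{"linear":[-0.03,-0.09,-0.125],"dr":[0,0,0],"hand":-0.3},{"linear":[-0.03,-0.09,-0.125],"dr":[0,0,0],"hand":-0.3},{"linear":[-0.03,-0.09,-0.125],"dr":[0,0,0],"hand":-0.3}]'
python3 st.py '("v",-88,158,75)'
python3 - <<'E'
from h import *
b=snap("scene","s2.png")[175:275,265:398]
cv2.imwrite("pics/p2.png",cv2.resize(b,(532,400),interpolation=cv2.INTER_CUBIC))
E
```

```text
t: 4.48
eef_pos: [0.5743, -0.0729, 0.1357]
tool_rot: [0.523, -0.521, 0.476, -0.479]
contact_force: [-0.2, 0.3, 1.0]
gripper_width: 0.003
t 4.4833 pos [ 0.5743 -0.0729  0.1357] vice mm [ 49.3166 132.8275 135.7209] F [-0.1762  0.3279  1.0402] w 0.002830976877686182
tool yaw z 5.071203495841743 tilt [ 0.0005 -1.      0.0047]
t: 5.07
eef_pos: [0.4426, -0.0543, 0.2241]
tool_rot: [0.522, -0.52, 0.478, -0.477]
contact_force: [0.2, -0.6, 0.1]
gripper_width: 0.352
t 5.0667 pos [ 0.4426 -0.0543  0.2241] vice mm [-80.4797 161.7461 224.1193] F [ 0.2251 -0.6023  0.1253] w 0.3517270675221596
tool yaw z 4.990745565009867 tilt [-0.0028 -1.      0.0014]
("v",-88,158,75) [ 0.4354 -0.0586  0.075 ] lin [ 0.0041  0.1491 -0.0078]
```

View pics/p2.png

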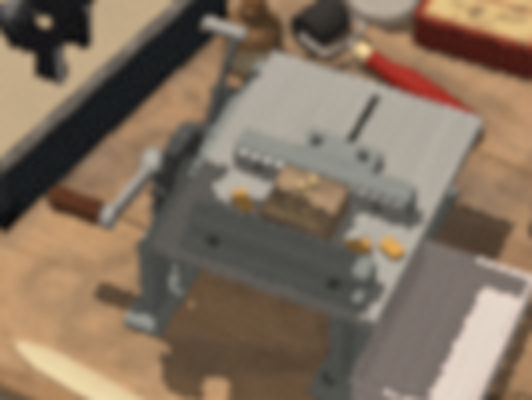

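```bash
python3 -m crank '[{"linear":[0.004,0.0,-0.008],"dr":[0,0.5,0],"hand":0.2},{"linear":[0.004,0.04,-0.008],"dr":[0,0.5,0],"hand":0.2},{"linear":[0.004,0.08,-0.008],"dr":[0,0.5,0],"hand":0.2},{"linear":[0.004,0.12,-0.008],"dr":[0,0.5,0],"hand":0.2},{"linear":[0.004,0.153,-0.008],"dr":[0,0.5,0],"hand":0.2},{"linear":[0.004,0.153,-0.008],"dr":[0,0.5,0],"hand":0.2},{"linear":[0.004,0.153,-0.008],"dr":[0,0.5,0],"hand":-1},{"linear":[0.004,0.153,-0.008],"dr":[0,0.5,0],"hand":-1},{"linear":[0.004,0.153,-0.008],"dr":[0,0.5,0],"hand":-1},{"linear":[0.004,0.153,-0.008],"dr":[0,0.5,0],"hand":-1}]' 40
python3 st.py
python3 -m crank '[{"linear":[0.004,0,0],"dr":[0,0,0],"hand":-1},{"linear":[0,0,0],"dr":[0,0,0],"hand":-1},{"linear":[0,0,0],"dr":[0,0,0],"hand":-1},{"linear":[0,0,0],"dr":[0,0,0],"hand":-1}]' 40; python3 st.py
```

```text
t: 5.95
eef_pos: [0.4368, -0.0595, 0.0719]
tool_rot: [0.52, -0.519, 0.48, -0.48]
contact_force: [-3.6, -2.2, -0.2]
gripper_width: 0.209
t 5.95 pos [ 0.4368 -0.0595  0.0719] vice mm [-86.6776 157.0835  71.8897] F [-3.5967 -2.1561 -0.1518] w 0.20909028168968793
tool yaw z 4.487043301725497 tilt [-0.0005 -1.      0.0014]
t: 6.28
eef_pos: [0.4368, -0.0594, 0.0716]
tool_rot: [0.52, -0.519, 0.48, -0.48]
contact_force: [-4.5, -2.4, 5.2]
gripper_width: 0.211
t 6.2833 pos [ 0.4368 -0.0594  0.0716] vice mm [-86.7044 157.0892  71.565 ] F [-4.4546 -2.4349  5.1931] w 0.21131643140022277
tool yaw z 4.483897983562223 tilt [-0.0004 -1.      0.0014]
```

```bash
python3 -m crank '[{"linear":[0,-0.0094,0.0023],"dr":[0,0,0],"hand":-1},{"linear":[0,-0.0185,0.006],"dr":[0,0,0],"hand":-1},{"linear":[0,-0.0269,0.0109],"dr":[0,0,0],"hand":-1},{"linear":[0,-0.0346,0.0169],"dr":[0,0,0],"hand":-1},{"linear":[0,-0.0414,0.0239],"dr":[0,0,0],"hand":-1},{"linear":[0,-0.0472,0.0318],"dr":[0,0,0],"hand":-1},{"linear":[0,-0.0518,0.0404],"dr":[0,0,0],"hand":-1},{"linear":[0,-0.0551,0.0496],"dr":[0,0,0],"hand":-1},{"linear":[0,-0.0571,0.0592],"dr":[0,0,0],"hand":-1},{"linear":[0,-0.0578,0.0689],"dr":[0,0,0],"hand":-1}]'; python3 st.py
```

```text
t: 7.12
eef_pos: [0.5068, -0.0532, 0.1285]
tool_rot: [0.52, -0.519, 0.48, -0.48]
contact_force: [-1.8, -1.5, 0.3]
gripper_width: 0.207
t 7.1167 pos [ 0.5068 -0.0532  0.1285] vice mm [-16.4298 157.7769 128.4823] F [-1.8035 -1.4648  0.2542] w 0.2072290905616401
tool yaw z 4.514228742001963 tilt [-0.0004 -1.      0.0006]
```

Follows well. Second half of the winding.

```bash
python3 -m crank '[{"linear":[0,0.0007,0.0097],"dr":[0,0,0],"hand":-1},{"linear":[0,0.0027,0.0193],"dr":[0,0,0],"hand":-1},{"linear":[0,0.0061,0.0285],"dr":[0,0,0],"hand":-1},{"linear":[0,0.0106,0.0371],"dr":[0,0,0],"hand":-1},{"linear":[0,0.0164,0.045],"dr":[0,0,0],"hand":-1},{"linear":[0,0.0232,0.052],"dr":[0,0,0],"hand":-1},{"linear":[0,0.0289,0.0566],"dr":[0,0,0],"hand":-1},{"linear":[0,0.0329,0.0594],"dr":[0,0,0],"hand":-1},{"linear":[0,0.0342,0.0601],"dr":[0,0,0],"hand":-1},{"linear":[0,0.0342,0.0601],"dr":[0,0,0],"hand":-1}]'; python3 st.py
```

```text
t: 7.95
eef_pos: [0.5643, -0.0483, 0.0949]
tool_rot: [0.519, -0.519, 0.482, -0.479]
contact_force: [-11.4, 5.0, 22.0]
gripper_width: 0.207
t 7.95 pos [ 0.5643 -0.0483  0.0949] vice mm [ 41.2742 158.1462  94.9319] F [-11.3519   4.9798  21.9913] w 0.20725369205682306
tool yaw z 4.45702760797241 tilt [-0.0031 -1.     -0.0028]
```

```bash
python3 -m crank '[{"linear":[0,-0.0015,-0.001],"dr":[0,0,0],"hand":-1},{"linear":[0,-0.0015,-0.001],"dr":[0,0,0],"hand":0.2},{"linear":[0,-0.0015,-0.001],"dr":[0,0,0],"hand":0.2},{"linear":[0,-0.0015,-0.001],"dr":[0,0,0],"hand":0.2},{"linear":[0,-0.04,-0.001],"dr":[0,0,0],"hand":0.2},{"linear":[0,-0.08,-0.001],"dr":[0,0,0],"hand":0.2},{"linear":[0,-0.12,-0.001],"dr":[0,-7,0],"hand":1},{"linear":[0.03,-0.13,-0.02],"dr":[0,-14,0],"hand":1},{"linear":[0.065,-0.13,-0.035],"dr":[0,-21,0],"hand":1},{"linear":[0.1,-0.13,-0.05],"dr":[0,-28,0],"hand":1}]'
python3 -m crank '[{"linear":[0,0,0],"dr":[0,-7,0],"hand":1},{"linear":[0,0,0],"dr":[0,-14,0],"hand":1},{"linear":[0,0,0],"dr":[0,-21,0],"hand":1},{"linear":[0,0,0],"dr":[0,-28,0],"hand":1},{"linear":[0,0,0],"dr":[0,-35,0],"hand":1},{"linear":[0,0,0],"dr":[0,-42,0],"hand":1},{"linear":[0,0,0],"dr":[0,-49,0],"hand":1},{"linear":[0,0,0],"dr":[0,-56,0],"hand":1},{"linear":[0,0,0],"dr":[0,-62,0],"hand":1},{"linear":[0,0,0],"dr":[0,-62,0],"hand":1}]'
python3 st.py '("v",-45,0,180)' '("v",-45,0,103)'
python3 - <<'E'
from h import *
b=snap("scene","s3.png")[175:275,265:398]
cv2.imwrite("pics/p3.png",cv2.resize(b,(532,400),interpolation=cv2.INTER_CUBIC))
E
```

```text
t: 8.78
eef_pos: [0.5237, -0.1535, 0.2251]
tool_rot: [0.622, -0.621, 0.337, -0.339]
contact_force: [-0.6, -0.2, -0.9]
gripper_width: 1.002
t: 9.62
eef_pos: [0.5232, -0.1531, 0.2236]
tool_rot: [-0.706, 0.707, 0.029, -0.029]
contact_force: [-0.6, -0.3, -0.9]
gripper_width: 1.001
t 9.6167 pos [ 0.5232 -0.1531  0.2236] vice mm [ -7.8887  56.9008 223.6054] F [-0.6265 -0.2796 -0.9044] w 1.0014426829890335
tool yaw z 94.63817781383833 tilt [ 0.     -1.     -0.0003]
("v",-45,0,180) [ 0.4907 -0.2128  0.18  ] lin [-0.0372  0.0436 -0.0568]
("v",-45,0,103) [ 0.4907 -0.2128  0.103 ] lin [-0.0372  0.1206 -0.0568]
```

View pics/p3.png

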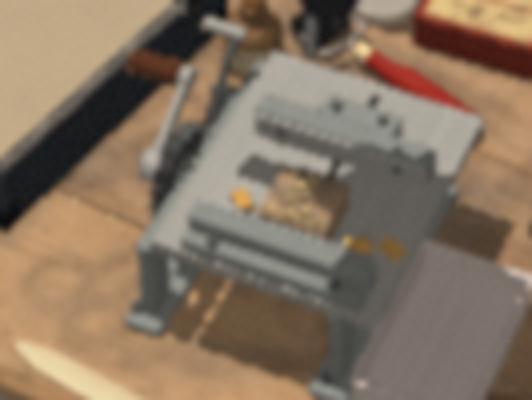

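```bash
python3 -m crank '[{"linear":[-0.02,0.02,-0.03],"dr":[0,0,0],"hand":1},{"linear":[-0.037,0.044,-0.057],"dr":[0,0,0],"hand":1},{"linear":[-0.037,0.06,-0.057],"dr":[0,0,0],"hand":1},{"linear":[-0.037,0.09,-0.057],"dr":[0,0,0],"hand":1},{"linear":[-0.037,0.11,-0.057],"dr":[0,0,0],"hand":1},{"linear":[-0.037,0.12,-0.057],"dr":[0,0,0],"hand":1},{"linear":[-0.037,0.12,-0.057],"dr":[0,0,0],"hand":1},{"linear":[-0.037,0.12,-0.057],"dr":[0,0,0],"hand":-1},{"linear":[-0.037,0.12,-0.057],"dr":[0,0,0],"hand":-1},{"linear":[-0.037,0.12,-0.057],"dr":[0,0,0],"hand":-1}]' 35
python3 -m crank '[{"linear":[0,0,0],"dr":[0,0,0],"hand":-1},{"linear":[0,0,0],"dr":[0,0,0],"hand":-1},{"linear":[0,0,0],"dr":[0,0,0],"hand":-1}]'
python3 st.py
```

```text
t: 10.5
eef_pos: [0.4919, -0.2126, 0.1053]
tool_rot: [-0.706, 0.707, 0.028, -0.027]
contact_force: [-0.4, -0.0, 1.7]
gripper_width: 0.607
t: 10.75
eef_pos: [0.492, -0.2126, 0.1054]
tool_rot: [-0.706, 0.707, 0.029, -0.027]
contact_force: [0.1, 0.9, 7.1]
gripper_width: 0.578
t 10.75 pos [ 0.492  -0.2126  0.1054] vice mm [-43.7164   0.0541 105.3608] F [0.0588 0.9469 7.0858] w 0.5783228294710065
tool yaw z 94.46853758330344 tilt [ 0.0028 -1.     -0.0007]
```

```bash
python3 -m crank '[{"linear":[0,-0.01,0],"dr":[0,0,0],"hand":-1},{"linear":[0,-0.03,0],"dr":[0,0,0],"hand":-1},{"linear":[0,-0.06,0],"dr":[0,0,0],"hand":-1},{"linear":[0,-0.08,0.02],"dr":[0,0,0],"hand":-1},{"linear":[0,-0.09,0.055],"dr":[0,0,0],"hand":-1},{"linear":[0,-0.09,0.09],"dr":[0,0,0],"hand":-1},{"linear":[-0.01,-0.09,0.125],"dr":[0,4.5,0],"hand":-1},{"linear":[-0.02,-0.09,0.16],"dr":[0,4.5,0],"hand":-1},{"linear":[-0.03,-0.09,0.195],"dr":[0,4.5,0],"hand":-1},{"linear":[-0.035,-0.09,0.23],"dr":[0,4.5,0],"hand":-1}]'
python3 st.py '("w",0.40,0.16,0.11)' '("w",0.40,0.16,0.0115)'
```

```text
t: 11.58
eef_pos: [0.436, 0.0153, 0.1945]
tool_rot: [-0.707, 0.707, -0.001, 0.0]
contact_force: [0.6, 0.5, -1.2]
gripper_width: 0.575
t 11.5833 pos [0.436  0.0153 0.1945] vice mm [-81.6039 231.6833 194.4508] F [ 0.6463  0.525  -1.2287] w 0.5748683653454479
tool yaw z 89.94273547109358 tilt [-0.0006 -1.     -0.    ]
("w",0.40,0.16,0.11) [0.4  0.16 0.11] lin [-0.0361  0.0845  0.1446]
("w",0.40,0.16,0.0115) [0.4    0.16   0.0115] lin [-0.036   0.183   0.1446]
```

```bash
python3 -m crank '[{"linear":[-0.012,0.01,0.035],"dr":[0,0,0],"hand":-1},{"linear":[-0.024,0.03,0.07],"dr":[0,0,0],"hand":-1},{"linear":[-0.036,0.05,0.105],"dr":[0,0,0],"hand":-1},{"linear":[-0.036,0.07,0.135],"dr":[0,0,0],"hand":-1},{"linear":[-0.036,0.085,0.145],"dr":[0,0,0],"hand":-1},{"linear":[-0.036,0.11,0.145],"dr":[0,0,0],"hand":-1},{"linear":[-0.036,0.135,0.145],"dr":[0,0,0],"hand":-1},{"linear":[-0.036,0.15,0.145],"dr":[0,0,0],"hand":-1},{"linear":[-0.036,0.15,0.145],"dr":[0,0,0],"hand":-1}]'
python3 st.py '("w",0.40,0.16,0.0105)'
python3 - <<'E'
from h import *
a=snap("top","t4.png")[210:280,180:313]; b=snap("scene","s4.png")[175:275,150:283]
cv2.imwrite("pics/p4.png",cv2.resize(np.vstack([a,b]),(466,600),interpolation=cv2.INTER_CUBIC))
E
```

```text
t: 12.33
eef_pos: [0.4001, 0.1584, 0.042]
tool_rot: [-0.706, 0.708, -0.002, -0.002]
contact_force: [-1.1, 0.0, -0.8]
gripper_width: 0.579
t 12.3333 pos [0.4001 0.1584 0.042 ] vice mm [-106.0974  377.1424   42.032 ] F [-1.1436  0.017  -0.7973] w 0.5786248135723279
tool yaw z 90.0045489913951 tilt [-0.0043 -1.     -0.0028]
("w",0.40,0.16,0.0105) [0.4    0.16   0.0105] lin [0.     0.0315 0.0017]
```

View pics/p4.png

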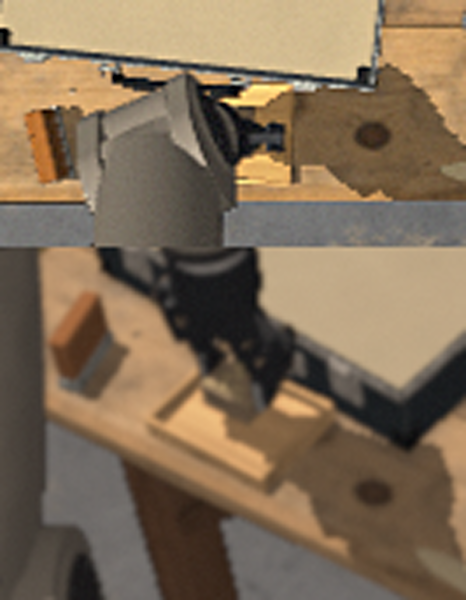

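```bash
python3 -m crank '[{"linear":[0,0.015,0.001],"dr":[0,0,0],"hand":-1},{"linear":[0,0.025,0.001],"dr":[0,0,0],"hand":-1},{"linear":[0,0.03,0.001],"dr":[0,0,0],"hand":-1},{"linear":[0,0.031,0.001],"dr":[0,0,0],"hand":-1},{"linear":[0,0.031,0.001],"dr":[0,0,0],"hand":-1}]'
python3 -m crank '[{"linear":[0,0,0],"dr":[0,0,0],"hand":0.6},{"linear":[0,0,0],"dr":[0,0,0],"hand":0.6},{"linear":[0,0,0],"dr":[0,0,0],"hand":0.6},{"linear":[0,-0.03,0],"dr":[0,0,0],"hand":0.6},{"linear":[0,-0.07,0],"dr":[0,0,0],"hand":0.6},{"linear":[0,-0.11,0.02],"dr":[0,-5,0],"hand":0.6},{"linear":[-0.003,-0.13,0.06],"dr":[0,-10,0],"hand":0.2},{"linear":[-0.006,-0.13,0.1],"dr":[0,-14,0],"hand":0.2},{"linear":[-0.009,-0.13,0.14],"dr":[0,-14,0],"hand":0.2},{"linear":[-0.01,-0.13,0.17],"dr":[0,-14,0],"hand":0.2}]'
python3 st.py '("w",0.389,0.333,0.023)'
```

```text
t: 12.85
eef_pos: [0.402, 0.1602, 0.0131]
tool_rot: [-0.707, 0.707, -0.0, 0.0]
contact_force: [-0.0, 0.4, -0.3]
gripper_width: 0.577
t: 13.68
eef_pos: [0.3915, 0.3342, 0.1444]
tool_rot: [0.703, -0.701, -0.088, 0.086]
contact_force: [0.2, -0.6, 0.3]
gripper_width: 0.602
t 13.6833 pos [0.3915 0.3342 0.1444] vice mm [-100.8149  553.0685  144.4396] F [ 0.1765 -0.6133  0.2652] w 0.6021117156012737
tool yaw z 104.10258872003557 tilt [ 0.0025 -1.      0.0028]
("w",0.389,0.333,0.023) [0.389 0.333 0.023] lin [-0.003   0.1214 -0.0009]
```

```bash
python3 -m crank '[{"linear":[-0.002,0.03,-0.001],"dr":[0,0,0],"hand":0.2},{"linear":[-0.002,0.07,-0.001],"dr":[0,0,0],"hand":0.2},{"linear":[-0.002,0.105,-0.001],"dr":[0,0,0],"hand":0.2},{"linear":[-0.002,0.121,-0.001],"dr":[0,0,0],"hand":0.2},{"linear":[-0.002,0.121,-0.001],"dr":[0,0,0],"hand":0.2},{"linear":[-0.002,0.121,-0.001],"dr":[0,0,0],"hand":-1},{"linear":[-0.002,0.121,-0.001],"dr":[0,0,0],"hand":-1},{"linear":[-0.002,0.121,-0.001],"dr":[0,0,0],"hand":-1},{"linear":[-0.002,0.121,-0.001],"dr":[0,0,0],"hand":-1},{"linear":[-0.002,0.121,-0.001],"dr":[0,0,0],"hand":-1}]' 50
python3 st.py
python3 -m crank '[{"linear":[0,0,0],"dr":[0,0,0],"hand":-1},{"linear":[0,0,0],"dr":[0,0,0],"hand":-1},{"linear":[0,0,0],"dr":[0,0,0],"hand":-1},{"linear":[0,-0.01,0],"dr":[0,0,0],"hand":-1},{"linear":[0,-0.04,0],"dr":[0,0,0],"hand":-1},{"linear":[0,-0.08,0],"dr":[0,0,0],"hand":-1},{"linear":[0,-0.12,0],"dr":[0,0,0],"hand":-1},{"linear":[0,-0.16,0],"dr":[0,0,0],"hand":-1},{"linear":[0,-0.18,0],"dr":[0,0,0],"hand":-1},{"linear":[0,-0.18,0],"dr":[0,0,0],"hand":-1}]'
python3 st.py '("v",-28,76,200)'
python3 - <<'E'
from h import *
a=snap("top","t5.png")[210:280,180:313]; b=snap("scene","s5.png")[125:225,130:263]
cv2.imwrite("pics/p5.png",cv2.resize(np.vstack([a,b]),(466,600),interpolation=cv2.INTER_CUBIC))
E
```

```text
t: 14.52
eef_pos: [0.3915, 0.3301, 0.0237]
tool_rot: [0.703, -0.701, -0.087, 0.085]
contact_force: [-0.6, 0.3, 8.2]
gripper_width: 0.217
t 14.5167 pos [0.3915 0.3301 0.0237] vice mm [-101.1502  549.0179   23.7418] F [-0.6005  0.3289  8.1655] w 0.21665309223903068
tool yaw z 103.98121349418446 tilt [ 0.0032 -1.      0.0022]
t: 15.35
eef_pos: [0.3925, 0.3306, 0.208]
tool_rot: [0.704, -0.7, -0.089, 0.083]
contact_force: [0.7, 0.6, -2.6]
gripper_width: 0.218
t 15.35 pos [0.3925 0.3306 0.208 ] vice mm [-100.0996  549.4038  207.9923] F [ 0.6738  0.615  -2.5716] w 0.21840602725671904
tool yaw z 103.95009460263132 tilt [ 0.0084 -0.9999  0.0055]
("v",-28,76,200) [ 0.5017 -0.1357  0.2   ] lin [-0.0065  0.0053 -0.4789]
```

View pics/p5.png

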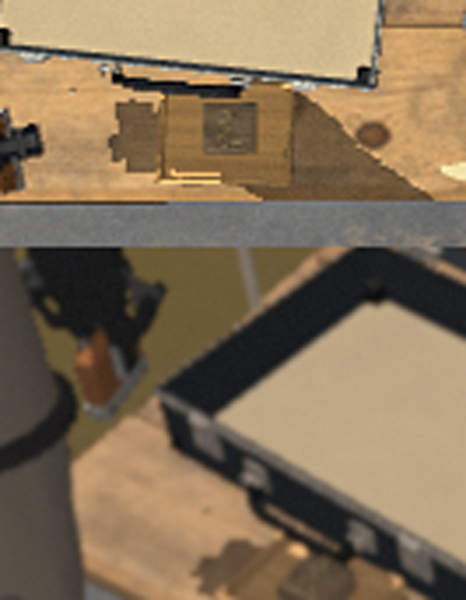

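```bash
python3 -m crank '[{"linear":[0,0,-0.03],"dr":[0,3,0],"hand":-1},{"linear":[0,0,-0.07],"dr":[0,6,0],"hand":-1},{"linear":[-0.001,0,-0.11],"dr":[0,9.45,0],"hand":-1},{"linear":[-0.002,0,-0.15],"dr":[0,9.45,0],"hand":-1},{"linear":[-0.003,0,-0.19],"dr":[0,9.45,0],"hand":-1},{"linear":[-0.004,0,-0.23],"dr":[0,9.45,0],"hand":-1},{"linear":[-0.004,0,-0.27],"dr":[0,9.45,0],"hand":-1},{"linear":[-0.004,0,-0.31],"dr":[0,9.45,0],"hand":-1},{"linear":[-0.004,0,-0.35],"dr":[0,9.45,0],"hand":-1},{"linear":[-0.004,0,-0.39],"dr":[0,9.45,0],"hand":-1}]'
python3 -m crank '[{"linear":[0,0,-0.03],"dr":[0,0,0],"hand":-1},{"linear":[0,0,-0.06],"dr":[0,0,0],"hand":-1},{"linear":[0,0,-0.08],"dr":[0,0,0],"hand":-1},{"linear":[0,0,-0.085],"dr":[0,0,0],"hand":-1},{"linear":[0,0,-0.085],"dr":[0,0,0],"hand":-1},{"linear":[0,0,-0.085],"dr":[0,0,0],"hand":-1}]'
python3 st.py '("v",-25,77,160)' '("v",-25,77,124.5)'
python3 - <<'E'
from h import *
from fit import V
p=np.load("vice.npy"); c,s=np.cos(p[2]),np.sin(p[2])
for n in("scene","top"): snap(n,f"{n[0]}6.png")
for t in("scraper_mid","chip0_mid","chip1_mid","chip2_mid"):
  for n in("scene","top"):
    for d in bot.place_of(n,t)[:3]:
        x=onz(n,d['xy'],.103); e=x[:2]-p[:2]; print(t,n,np.round(d['xy'],1),round(d['score'],2),np.round(1000*np.array([c*e[0]+s*e[1],-s*e[0]+c*e[1]])))
E
```

```text
t: 16.28
eef_pos: [0.479, -0.0526, 0.2003]
tool_rot: [-0.706, 0.707, 0.027, -0.029]
contact_force: [-0.1, 0.3, -1.5]
gripper_width: 0.213
t: 16.78
eef_pos: [0.4864, -0.1344, 0.2006]
tool_rot: [0.707, -0.706, -0.027, 0.029]
contact_force: [-0.4, 0.5, -2.0]
gripper_width: 0.211
t 16.7833 pos [ 0.4864 -0.1344  0.2006] vice mm [-43.1533  78.487  200.6423] F [-0.4157  0.4906 -1.9506] w 0.21120875393228328
tool yaw z 94.54018417689699 tilt [-0.0028 -1.      0.0009]
("v",-25,77,160) [ 0.5046 -0.1344  0.16  ] lin [ 0.0183  0.0406 -0.0015]
("v",-25,77,124.5) [ 0.5046 -0.1344  0.1245] lin [ 0.0184  0.0761 -0.0016]
scraper_mid scene [324.2 223.5] 0.68 [-42.  51.]
chip0_mid scene [323.8 223.4] 0.43 [-42.  52.]
chip0_mid scene [303.1 190.5] 0.4 [ 52. 166.]
chip1_mid scene [219.6 230.5] 0.52 [-192.  305.]
chip1_mid scene [354.5 235.2] 0.36 [-45. -43.]
chip2_mid scene [362.2 236.9] 0.47 [-41. -65.]
```

```bash
python3 -m crank '[{"linear":[0.01,0,-0.002],"dr":[0,0,0],"hand":-1},{"linear":[0.017,0.01,-0.002],"dr":[0,0,0],"hand":-1},{"linear":[0.017,0.03,-0.002],"dr":[0,0,0],"hand":-1},{"linear":[0.017,0.05,-0.002],"dr":[0,0,0],"hand":-1},{"linear":[0.017,0.065,-0.002],"dr":[0,0,0],"hand":-1},{"linear":[0.017,0.073,-0.002],"dr":[0,0,0],"hand":-1},{"linear":[0.017,0.076,-0.002],"dr":[0,0,0],"hand":-1},{"linear":[0.017,0.076,-0.002],"dr":[0,0,0],"hand":-1},{"linear":[0.017,0.076,-0.002],"dr":[0,0,0],"hand":-1}]'
python3 st.py '("v",-26,-90,124)'
python3 - <<'E'
from h import *
b=snap("scene","s7.png")[175:275,265:398]
cv2.imwrite("pics/p7.png",cv2.resize(b,(665,500),interpolation=cv2.INTER_CUBIC))
E
```

```text
t: 18.03
eef_pos: [0.5052, -0.1362, 0.1263]
tool_rot: [-0.706, 0.707, 0.028, -0.028]
contact_force: [0.2, -0.6, -2.0]
gripper_width: 0.215
t 18.0333 pos [ 0.5052 -0.1362  0.1263] vice mm [-24.4807  75.2197 126.2894] F [ 0.2281 -0.6057 -1.9964] w 0.2147369959091428
tool yaw z 94.52594610529073 tilt [ 0.0009 -1.     -0.0003]
("v",-26,-90,124) [ 0.5167 -0.301   0.124 ] lin [-0.0015  0.0023 -0.1652]
```

View pics/p7.png

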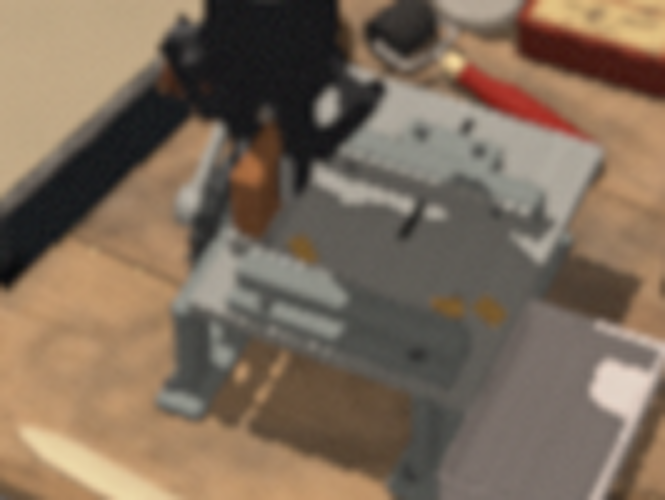

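```bash
python3 -m crank '[{"linear":[-0.001,0.0018,0],"dr":[0,0,0],"hand":-1},{"linear":[-0.001,0.0022,-0.01],"dr":[0,0,0],"hand":-1},{"linear":[-0.001,0.0022,-0.02],"dr":[0,0,0],"hand":-1},{"linear":[-0.001,0.0022,-0.032],"dr":[0,0,0],"hand":-1},{"linear":[-0.001,0.0022,-0.044],"dr":[0,0,0],"hand":-1},{"linear":[-0.001,0.0022,-0.056],"dr":[0,0,0],"hand":-1},{"linear":[-0.001,0.0022,-0.068],"dr":[0,0,0],"hand":-1},{"linear":[-0.001,0.0022,-0.08],"dr":[0,0,0],"hand":-1}]'
python3 st.py
python3 -m crank '[{"linear":[0,0,-0.012],"dr":[0,0,0],"hand":-1},{"linear":[0,0,-0.024],"dr":[0,0,0],"hand":-1},{"linear":[0,0,-0.036],"dr":[0,0,0],"hand":-1},{"linear":[0,0,-0.048],"dr":[0,0,0],"hand":-1},{"linear":[0,0,-0.06],"dr":[0,0,0],"hand":-1},{"linear":[0,0,-0.072],"dr":[0,0,0],"hand":-1},{"linear":[0,0,-0.082],"dr":[0,0,0],"hand":-1},{"linear":[0,0,-0.088],"dr":[0,0,0],"hand":-1},{"linear":[0,0,-0.088],"dr":[0,0,0],"hand":-1},{"linear":[0,0,-0.088],"dr":[0,0,0],"hand":-1}]'
python3 st.py
```

```text
t: 18.75
eef_pos: [0.51, -0.2173, 0.1239]
tool_rot: [0.707, -0.707, -0.028, 0.028]
contact_force: [-0.4, 1.1, -0.3]
gripper_width: 0.212
t 18.75 pos [ 0.51   -0.2173  0.1239] vice mm [-26.0797  -6.0137 123.8781] F [-0.3593  1.1152 -0.3233] w 0.2120194283175726
tool yaw z 94.49876184148263 tilt [ 0.0004 -1.      0.0001]
t: 19.58
eef_pos: [0.5162, -0.3038, 0.1232]
tool_rot: [0.707, -0.707, -0.027, 0.028]
contact_force: [-1.2, 0.2, -1.1]
gripper_width: 0.216
t 19.5833 pos [ 0.5162 -0.3038  0.1232] vice mm [-26.7805 -92.7834 123.1532] F [-1.21    0.2164 -1.1313] w 0.2155746469770037
tool yaw z 94.48474169800322 tilt [-0.0011 -1.      0.0002]
```

```bash
python3 -m crank '[{"linear":[0,-0.015,0],"dr":[0,0,0],"hand":-1},{"linear":[0,-0.045,0],"dr":[0,0,0],"hand":-1},{"linear":[0,-0.08,0],"dr":[0,0,0],"hand":-1},{"linear":[0,-0.085,0.03],"dr":[0,0,0],"hand":-1},{"linear":[0,-0.085,0.07],"dr":[0,0,0],"hand":-1},{"linear":[-0.005,-0.085,0.11],"dr":[0,0,0],"hand":-1},{"linear":[-0.01,-0.085,0.15],"dr":[0,0,0],"hand":-1},{"linear":[-0.015,-0.085,0.19],"dr":[0,0,0],"hand":-1},{"linear":[-0.02,-0.085,0.23],"dr":[0,0,0],"hand":-1},{"linear":[-0.025,-0.085,0.27],"dr":[0,0,0],"hand":-1}]'
python3 -m crank '[{"linear":[0,0,0.04],"dr":[0,-2,0],"hand":-1},{"linear":[0,0,0.08],"dr":[0,-5,0],"hand":-1},{"linear":[0,0,0.12],"dr":[0,-9.45,0],"hand":-1},{"linear":[0,0,0.16],"dr":[0,-9.45,0],"hand":-1},{"linear":[0,0,0.2],"dr":[0,-9.45,0],"hand":-1},{"linear":[0,0,0.24],"dr":[0,-9.45,0],"hand":-1},{"linear":[0,0,0.28],"dr":[0,-9.45,0],"hand":-1},{"linear":[0,0,0.32],"dr":[0,-9.45,0],"hand":-1},{"linear":[0,0,0.34],"dr":[0,-9.45,0],"hand":-1},{"linear":[0,0,0.34],"dr":[0,-9.45,0],"hand":-1}]'
python3 st.py '("w",0.3915,0.33,0.0245)'
python3 - <<'E'
from h import *
a=snap("top","t8.png")[160:260,295:428]; b=snap("scene","s8.png")[175:275,265:398]
cv2.imwrite("pics/p8.png",cv2.resize(np.hstack([a,b]),(798,300),interpolation=cv2.INTER_CUBIC))
E
```

```text
t: 20.42
eef_pos: [0.4692, -0.034, 0.2085]
tool_rot: [0.707, -0.706, -0.028, 0.028]
contact_force: [1.5, 1.1, -1.3]
gripper_width: 0.217
t: 21.25
eef_pos: [0.441, 0.3093, 0.2084]
tool_rot: [0.702, -0.701, -0.089, 0.09]
contact_force: [0.5, 0.6, -2.2]
gripper_width: 0.214
t 21.25 pos [0.441  0.3093 0.2084] vice mm [-53.3878 524.3391 208.3726] F [ 0.5409  0.6321 -2.2281] w 0.21387702423720528
tool yaw z 104.51711667418134 tilt [-0.0001 -1.      0.0026]
("w",0.3915,0.33,0.0245) [0.3915 0.33   0.0245] lin [-0.0428  0.184   0.032 ]
```

View pics/p8.png

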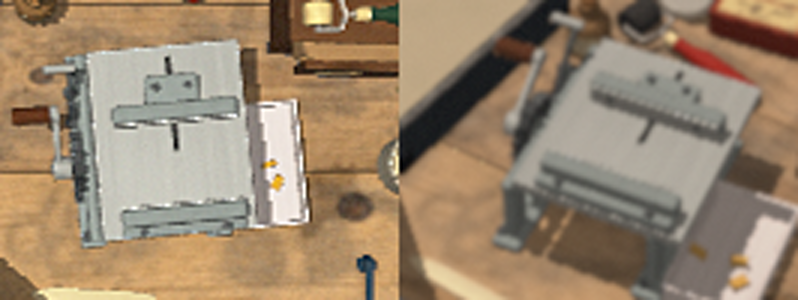

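```bash
python3 -m crank '[{"linear":[-0.03,0.01,0.02],"dr":[0,0,0],"hand":-1},{"linear":[-0.043,0.04,0.032],"dr":[0,0,0],"hand":-1},{"linear":[-0.043,0.08,0.032],"dr":[0,0,0],"hand":-1},{"linear":[-0.043,0.12,0.032],"dr":[0,0,0],"hand":-1},{"linear":[-0.043,0.155,0.032],"dr":[0,0,0],"hand":-1},{"linear":[-0.043,0.17,0.032],"dr":[0,0,0],"hand":-1},{"linear":[-0.043,0.178,0.032],"dr":[0,0,0],"hand":-1},{"linear":[-0.043,0.181,0.032],"dr":[0,0,0],"hand":-1},{"linear":[-0.043,0.181,0.032],"dr":[0,0,0],"hand":-1},{"linear":[-0.043,0.181,0.032],"dr":[0,0,0],"hand":-1}]'
python3 st.py
```

```text
t: 22.18
eef_pos: [0.3952, 0.3235, 0.0289]
tool_rot: [0.702, -0.701, -0.086, 0.085]
contact_force: [-0.0, -1.2, -2.3]
gripper_width: 0.217
t 22.1833 pos [0.3952 0.3235 0.0289] vice mm [-97.9866 542.1621  28.915 ] F [-0.0403 -1.1985 -2.3415] w 0.2169324986273794
tool yaw z 103.94073053282341 tilt [ 0.0019 -1.      0.0009]
```

```bash
python3 -m crank '[{"linear":[0,0.002,0],"dr":[0,0,0],"hand":-1},{"linear":[0,0.003,0],"dr":[0,0,0],"hand":-1},{"linear":[0,0.004,0],"dr":[0,0,0],"hand":-1},{"linear":[0,0.005,0],"dr":[0,0,0],"hand":-1},{"linear":[0,0.005,0],"dr":[0,0,0],"hand":-1},{"linear":[0,0.005,0],"dr":[0,0,0],"hand":-1}]'; python3 st.py
```

```text
t: 22.68
eef_pos: [0.3944, 0.3236, 0.0238]
tool_rot: [0.702, -0.702, -0.086, 0.086]
contact_force: [-2.5, -1.9, 8.0]
gripper_width: 0.214
t 22.6833 pos [0.3944 0.3236 0.0238] vice mm [-98.7152 542.2918  23.7652] F [-2.4866 -1.893   8.0253] w 0.2140301945132306
tool yaw z 103.98368940415767 tilt [ 0.0007 -1.      0.0006]
```

Touching down (8 N). Release and withdraw straight up.

```bash
python3 -m crank '[{"linear":[0,0,0],"dr":[0,0,0],"hand":-0.3},{"linear":[0,0,0],"dr":[0,0,0],"hand":0.1},{"linear":[0,0,0],"dr":[0,0,0],"hand":0.1},{"linear":[0,0,0],"dr":[0,0,0],"hand":0.1},{"linear":[0,-0.03,0],"dr":[0,0,0],"hand":0.1},{"linear":[0,-0.07,0],"dr":[0,0,0],"hand":0.1},{"linear":[0,-0.11,0],"dr":[0,0,0],"hand":0.1},{"linear":[0,-0.15,0],"dr":[0,0,0],"hand":0.1},{"linear":[0,-0.18,0.03],"dr":[0,0,0],"hand":0.1},{"linear":[0,-0.2,0.07],"dr":[0,0,0],"hand":0.1}]'
python3 -m crank '[{"linear":[0.05,0,0.04],"dr":[0,0,0],"hand":0.1},{"linear":[0.05,0,0.08],"dr":[0,0,0],"hand":0.1},{"linear":[0.05,0,0.12],"dr":[0,0,0],"hand":0.1},{"linear":[0.05,0,0.16],"dr":[0,0,0],"hand":0.1},{"linear":[0.05,0,0.18],"dr":[0,0,0],"hand":0.1},{"linear":[0.05,0,0.18],"dr":[0,0,0],"hand":0.1},{"linear":[0.05,0,0.18],"dr":[0,0,0],"hand":0.1}]'
python3 st.py
python3 - <<'E'
from h import *
np.set_printoptions(precision=4,suppress=True)
I={n:snap(n,f"{n}9.png") for n in("scene","top")}
for t in "scraper_mid block_mid seam_roller paste_pot ink_bottle_a pawl_pin crank_grip jaw_face".split():
    r={n:bot.place_of(n,t) for n in I}
    s=t
    for n in r: s+=" "+n+":"+";".join(f"{np.round(d['xy'],1)} {d['score']:.2f}" for d in r[n][:1])
    if r["scene"] and r["top"]: x,e=tri([(n,r[n][0]["xy"]) for n in r]); s+=f" -> {x} {e:.4f}"
    print(s)
for n,b in(("top",(180,220,215,265)),("scene",(155,180,200,220))):
    for f in(f"{n[0]}0.png",f"{n}9.png"):
        im=cv2.imread("pics/"+f)[b[1]:b[3],b[0]:b[2]]; h=cv2.cvtColor(im,cv2.COLOR_BGR2HSV)
        m=(h[...,0]<14)&(h[...,1]>125); ys,xs=np.nonzero(m); print(f,len(xs),xs.mean()+b[0],ys.mean()+b[1],xs.std(),ys.std())
E
```

```text
t: 23.52
eef_pos: [0.3805, 0.3866, 0.2251]
tool_rot: [0.703, -0.701, -0.085, 0.082]
contact_force: [1.3, 0.1, 0.1]
gripper_width: 0.554
t: 24.1
eef_pos: [0.3811, 0.5765, 0.2198]
tool_rot: [-0.702, 0.702, 0.087, -0.088]
contact_force: [0.2, -1.3, -0.4]
gripper_width: 0.549
t 24.1 pos [0.3811 0.5765 0.2198] vice mm [-92.1006 795.4629 219.841 ] F [ 0.1528 -1.2537 -0.4321] w 0.5494194280226761
tool yaw z 104.2091105041072 tilt [-0.0014 -1.     -0.0003]
scraper_mid scene:[175.8 196.2] 0.82 top:[243.2 246.4] 0.56 -> [0.3656 0.1874 0.1535] 0.0845
block_mid scene:[220.5 224.6] 0.53 top:[246.2 249.3] 0.74 -> [0.3939 0.1541 0.0144] 0.0033
seam_roller scene:[361.2 195.7] 0.81 top:[335.4 147.8] 0.88 -> [ 0.7547 -0.1547 -0.0178] 0.0057
paste_pot scene:[428.7 288. ] 0.90 top:[430.  215.5] 0.92 -> [ 0.5086 -0.4886  0.0015] 0.0049
ink_bottle_a scene:[326.8 192.4] 0.54 top:[304.8 161.4] 0.48 -> [ 0.7062 -0.0466 -0.015 ] 0.0006
pawl_pin scene:[344.5 240. ] 0.55 top:[243.5 244.5] 0.66 -> [ 0.4629 -0.0321  0.0695] 0.2734
crank_grip scene:[301.3 191.4] 0.84 top:[302.2 196.9] 0.75 -> [ 0.5674 -0.039   0.1048] 0.0025
jaw_face scene:[348.6 213.5] 0.96 top:[355.3 199.5] 0.71 -> [ 0.5562 -0.2107  0.1107] 0.0081
t0.png 48 193.39583333333334 250.8125 2.9278802296010826 6.16663147512481
top9.png 66 197.36363636363637 250.13636363636363 2.614854788461167 5.4101094024572625
s0.png 235 171.79574468085107 199.31063829787234 3.693695459506386 5.795935261027562
scene9.png 238 175.5546218487395 199.9075630252101 3.8044588590156683 5.838141175107159
```

```bash
python3 -c "
from station import bot
print(bot.hand_in())"
```

```text
the job is handed in; nothing more can be done
None
```

The whole job was done in the order asked and handed in at about 25 s on the robot's clock, of the 72 s allowed.

- **Pawl:** I pushed its pin right over. The pictures afterwards show it lying back, clear of the ratchet wheel.
- **Crank and jaw:** I gripped the knob and wound it backwards to the end stop, where the wrist force rose to about 25 N. A last measurement puts the jaw face within a few millimetres of fully open.
- **Print block:** It sits flat and pattern side up, near the middle of the tray. I let go of it about 2 mm above the floor, so it may have dropped that far.
- **Offcuts:** One pass of the scraper cleared them. The picture shows an empty bed and three offcuts in the chip pan.
- **Scraper:** It stands on its steel edge about 7–10 mm from where it started. I checked this only by comparing its coloured outline before and after, because I had used up the picture views.

**Things left alone:** The paste pot and ink bottle measured where they were at the start, and I never went near them or the seam roller. The roller's two readings differ by about 14 mm; I put that down to the network, since its place in the scene picture moved only about 1 pixel.

**Checks that disagreed:** In the final pictures the network's readings for the scraper and the pawl pin did not agree between the two cameras, so I discarded them. For the pawl I relied on the last picture I viewed, and for the scraper on its outline.

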